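Show a trackball to the camera

TASK

The little film light runs off a spring timer: first wind its brass wing key clockwise, in several partial turns, until it comes to its stop (orange end at the green mark). Then lift the tray by its black handle, with the loose red trackball staying in its pocket, and finish while holding it still and level in mid-air, the ball in front of the phone's lens: above the middle of the round blue mat and as high as the lens. Do not disturb the other things on the desk.

Things in the scene. Friction and masses are not known exactly. Their poses are not given: they have to be found in the camera images.
- key (a joint): winding angle of the wing key, rad: grows as the key is turned clockwise seen from above, 0 = run down, 2.7 = the stop, fully wound. It starts between 0 and 0.5. A spring works against the winding (about 0.08 N m in all near the stop) but friction keeps the key where it is let go.
- key_grip (a point): centre of the brass wing key, on its vertical turning axis, 76 mm above the desk. The wing is an upright plate 46 mm long (along this point's x axis; the +x end is orange), 9 mm thick (y) and 28 mm tall (62 to 90 mm above the desk). It stands on a black timer housing 85 x 85 mm, 45 mm tall, that is fixed to the desk, with a white dial and a green mark that the orange end reaches at the stop.
- tray_grip (a point): centre of the tray's black bar handle, 59 mm above the tray's underside; x along the bar and the tray, z up when level. The bar is 60 mm long (x), 12 mm thick (y), 22 mm tall, on two thin steel posts. The tray is a shallow aluminium pan 180 x 95 mm (x, y), rim 10 mm tall, about 0.2 kg, standing on the desk.
- pocket (a point): point of the tray 60 mm from the handle's centre towards the tray's +x end and 38 mm lower: where the ball's centre is when it sits in the middle of its pocket. The pocket is a black rubber ring, inside radius 12 mm, only 3 mm high: tilted or jolted too much, the ball rolls out.
- ball_center (a point): centre of the loose red ball, 34 mm across, about 35 g, lying in the tray's pocket (its axes mean nothing)
- tray: the same tray; origin at the centre of its underside, axes as the handle's
- station: the filming station, fixed to the desk: origin on the desk at the centre of the round blue mat (100 mm across, 3 mm thick); its +y points to the stand with a white phone and a light panel, 200 mm from the mat's centre and 243 mm tall
- lens (a point): the phone's lens, 197 mm from the mat's centre, 130 mm above the desk
- focus (a point): the point where the ball is to be held: straight above the centre of the blue mat at the height of the lens, 130 mm above the desk
- mouse: white computer mouse, 105 x 60 x 32 mm; bystander, leave alone; origin at the centre of its underside
- mug: blue mug, 80 mm wide, 90 mm tall; bystander, leave alone; origin at the centre of its underside
- screwdriver: screwdriver with a yellow handle, 180 mm long; bystander, leave alone; origin at the centre of its underside
- spray_can: grey spray can with a red cap, 52 mm wide, 140 mm tall; bystander, leave alone; origin at the centre of its underside
- trackball_unit: black trackball controller, 100 x 130 x 38 mm, with an empty round cup on top; bystander, leave alone; origin at the centre of its underside
- retainer: orange plastic ring, 46 mm across, 10 mm tall; bystander, leave alone; origin at the centre of its underside
- plug_box: clear open box, 100 x 80 x 35 mm; bystander, leave alone; origin at the centre of its underside

How it is judged:
By the outcome, as a careful person would: the job done as asked, in the order asked, and still so for the second after the job is handed in, while the arm keeps its last pose, push and grip.
It also fails if it takes over 72 s, if anything falls off the work surface, if the arm or the gripper's body presses on something with over 40 N, if the wrist force passes 120 N, or if a joint passes its speed limit or range.

ROBOT

A 7-joint arm with a two-finger parallel gripper is mounted at the origin on the work surface. World frame = base frame: x ahead of the robot, y to its left, z up, the work surface at z = 0. Lengths are in m, angles in rad, forces in N, time in s.
With the tool pointing down it reaches from about 0.425 to 0.95 m from the base axis. Payload 4.7 kg.
Tool frame: the origin (TCP) lies between the finger pads; the fingertips stand r.nose_length ahead of it and the grasp point (between the pads) lies 6 mm ahead of it (r.nose_length is the distance from the TCP to the fingertips, in m); z points along the fingers, y is the line along which they close (so a half turn about z gives the same grasp; the last joint's range is limited). The gripper opens to 85 mm and grips with 20 to 120 N. Pads are 22 mm wide; open, the fingers measure 114 mm over their backs; the gripper's body (76 mm by 85 mm) begins 54 mm behind the grasp point. The pads swing forward as they close: fully open they stand 13 mm farther back than shut.
Start: joints at [1.307, 0.469, -0.049, 1.532, 0.024, 1.141, -0.082], TCP at [0.157, -0.656, 0.256] pointing down, gripper open.
Joint ranges: [-2.59, 2.59], [-0.33, 1.99], [-1.39, 1.29], [0.1, 2.45], [-1.04, 4.18], [0.21, 1.99], [-2.66, 2.66]. Speed limits (rad/s): [2.57, 2.57, 3.14, 3.14, 3.14, 3.14, 3.14].

INTERFACE

Orientations are given as [roll, pitch, yaw] about the fixed x, y, z axes, in that order (R = Rz(yaw) Ry(pitch) Rx(roll)).
In Python, from plant import r gives the robot as it stands. The module is installed in compiled form; this text tells all that it offers.
- The arm moves only by the tool arm_command, never from a script. Its arguments are lists of equal length, an entry for each row: "slide": the shift along the world's x, y, z in cm, a list of three; "twist": the turn about the world's z in rad; "grip": the gripper command: -1 is fully open, 1 is shut, values between are in proportion. A call has 1 to 8 rows; each row is the pose to reach, as a shift and turn from the pose commanded when the call began; what a row does not reach only later rows make up. A row lasts 1/12 s, in which the tool goes at most 41.7 mm and 7.16 degrees, less where a joint would pass 70% of its speed; a pose out of reach is approached as far as the arm can. A call with a gripper value outside its range is refused whole. The fingers move at their own pace and stop on an object; "newtons" is the grip in N (left out, the last holds). Time passes only in rows, so rows that repeat a pose let the fingers close. It gives the time, the measured TCP pose, the force, the opening and the grip force at its end, in the units of the state.
- r.read_state(): the state, without advancing time (a new reading comes with each control period).
- r.capture(name): name is "side" or "top" or "wrist"; returns the picture (480x640x3 uint8, red, green, blue); there is no depth.
- r.camera_model(name): a dict with "camera_matrix" (3x3 intrinsics, pixels), "T" (4x4, takes a point from camera to world coordinates); the wrist camera has in their place "mount" (4x4, takes a point from camera to tool coordinates, whose origin is the TCP and whose axes are the flange's). Camera axes: x right, y down, z forward; pixel columns grow to the right and rows downward; lengths in m; the calibration is good to about 2 mm. A picture is of the moment at which its call begins: read the wrist's pose just before it. camera_model takes no time and is no camera call.
- r.job_done(): hands the job in; it is judged then, once.
The state is a dict: "time": time; "q": joint angles; "dq": joint speeds; "tau": joint torques, N m; "eef_pos": TCP position; "tool_rot": TCP orientation; "force": force on the tool from outside, world axes, zero at the start; "moment": the same for the moment, N m; "grip_width": finger opening in m; "finger_force": force on a finger pad.
Only numpy, scipy, OpenCV 4.12 (cv2) and the standard library are available. Lean on these libraries where they do the work, as an engineer would, in place of code of your own. Each camera call takes 0.05 s, during which the arm holds its last target. There are 200 camera calls.

## Working session

There is one attempt and no reset: what is moved stays moved. The work goes in short steps, Python scripts to look and compute and a tool call to move; the robot and the scene stay as the last step left them, time stands still between calls to the robot, and variables do not carry over. Pictures are saved under pics/ and viewed, at most 10 in all, crops included, and the job is handed in when it is done.

Besides the shell and the picture viewer there is one more tool, called after ">>>" by a JSON object that holds its "fn" and its "kwargs". arm_command: Moves the arm, as the interface text tells. Its arguments: {"type":"object","properties":{"slide":{"type":"array"},"twist":{"type":"array"},"grip":{"type":"array"},"newtons":{"type":"number"}},"required":["slide","twist","grip"]}

```bash
mkdir -p pics; cat > h.py <<'E'
import numpy as np, cv2
from scipy.spatial.transform import Rotation as R
from plant import r
def save(cam,n):
    cv2.imwrite(f'pics/{n}.png', r.capture(cam)[:,:,::-1])
def ray(cam,px,T=None):
    m=r.camera_model(cam); K=m['camera_matrix']; T=m['T'] if T is None else T
    d=T[:3,:3]@np.linalg.inv(K)@np.array([px[0],px[1],1.]); return T[:3,3],d
def onz(cam,px,z,T=None):
    o,d=ray(cam,px,T); return np.round(o+d*(z-o[2])/d[2],4)
def wristT(s=None):
    s=s or r.read_state(); A=np.eye(4); A[:3,3]=s['eef_pos']; A[:3,:3]=R.from_euler('xyz',s['tool_rot']).as_matrix()
    return A@r.camera_model('wrist')['mount']
E
python3 - <<'E'
from h import *
print(r.read_state(), r.nose_length)
for c in ('top','side'): save(c,c+'0'); print(r.camera_model(c))
print(r.camera_model('wrist'))
E
```

```text
{'time': 0.0, 'q': array([ 1.30706076,  0.46945951, -0.04860258,  1.53366625,  0.02409402,
        1.14099275, -0.0822837 ]), 'dq': array([-7.51586767e-05,  4.47378496e-04, -6.99793465e-04,  3.45563486e-03,
       -4.28745340e-04,  7.92856717e-05,  5.38112031e-04]), 'tau': array([ 3.93927676e-04, -5.10301352e+01, -4.68329305e-02, -2.37711275e+01,
        1.05826513e-02,  7.55598885e-03,  6.52277464e-06]), 'eef_pos': array([ 0.15695849, -0.65596135,  0.25526092]), 'tool_rot': array([-3.13965315e+00,  6.12205606e-05,  2.34887260e-01]), 'force': array([ 0.75066197, -0.62898107,  0.07432412]), 'moment': array([ 0.0214488 ,  0.01647842, -0.0060352 ]), 'finger_force': 0.0, 'grip_width': 0.08568419336293895} 0.025
{'camera_matrix': array([[612.97313144,   0.        , 324.50050856],
       [  0.        , 612.97313144, 232.06271131],
       [  0.        ,   0.        ,   1.        ]]), 'T': array([[ 0.03002398, -0.98689374,  0.1585538 ,  0.29723043],
       [-0.99954771, -0.02991575,  0.00306983, -0.01716798],
       [ 0.00171366, -0.15857425, -0.98734557,  1.60014693],
       [ 0.        ,  
[... 288 characters left out ...]
-0.15294486,  0.67060094, -0.72588033,  0.94787036],
       [ 0.00221247, -0.73428799, -0.67883448,  1.01895558],
       [ 0.        ,  0.        ,  0.        ,  1.        ]])}
{'camera_matrix': array([[413.0103836 ,   0.        , 313.67442512],
       [  0.        , 413.0103836 , 233.69674075],
       [  0.        ,   0.        ,   1.        ]]), 'mount': array([[ 8.51647837e-05, -9.45197445e-01, -3.26499284e-01,
         8.49761209e-02],
       [ 9.99999996e-01,  7.54047111e-05,  4.25496894e-05,
         2.62139889e-04],
       [-1.55982736e-05, -3.26499287e-01,  9.45197448e-01,
        -1.18116640e-01],
       [ 0.00000000e+00,  0.00000000e+00,  0.00000000e+00,
         1.00000000e+00]])}
```

View pics/top0.png

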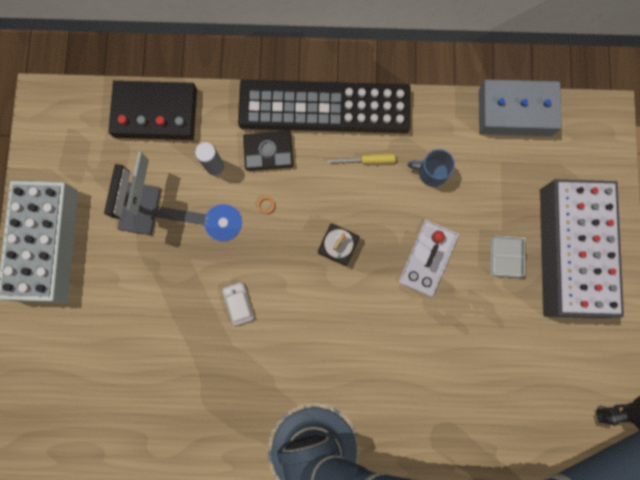

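View pics/side0.png

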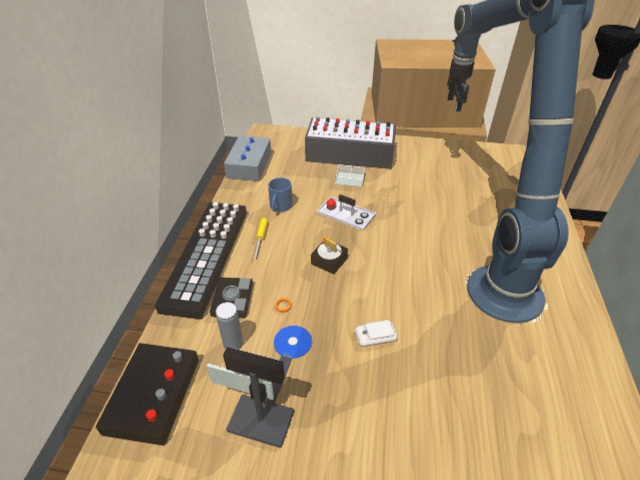

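The top view shows the timer at about (340,244), the tray at (429,258) with the ball at (438,237) on its far end, and the mat at (223,223). I'll enlarge the key and tray.

```bash
python3 - <<'E'
from h import *
im=cv2.imread('pics/top0.png')[205:305,310:470]
cv2.imwrite('pics/c1.png',cv2.resize(im,None,fx=5,fy=5,interpolation=cv2.INTER_CUBIC))
for n,p,z in (('mat',(223,223),.003),('key',(341,241),.076),('ball',(438,237),.03),('mouse',(237,304),.03),('stand',(139,210),0),('can',(206,150),.14),('plug',(508,257),0.035),('mug',(437,168),.09)): print(n,onz('top',p,z))
E
```

```text
mat [0.5698 0.2568 0.003 ]
key [ 0.5205 -0.0545  0.076 ]
ball [ 0.5453 -0.3067  0.03  ]
mouse [0.3572 0.2048 0.03  ]
stand [0.5986 0.4824 0.    ]
can [0.7276 0.2855 0.14  ]
plug [ 0.498  -0.4857  0.035 ]
mug [ 0.713 -0.293  0.09 ]
```

View pics/c1.png

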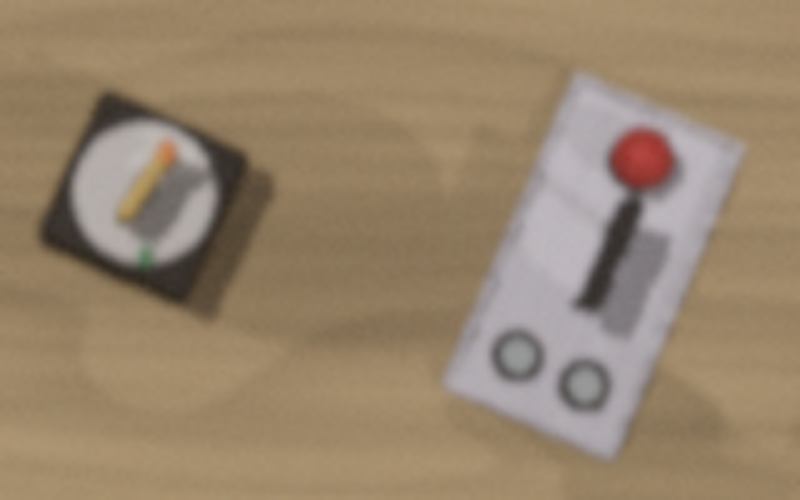

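Key centre is at about crop (147,181) with its orange end up-right at (168,150). The green mark is at (146,257). The handle bar runs (587,303) to (633,200), with the ball at (642,158).

```bash
python3 - <<'E'
from h import *
f=lambda p,z: onz('top',(310+(p[0]-2)/5,205+(p[1]-2)/5),z)
a,b=f((170,145),.09),f((124,218),.09); d=a-b; print('key',(a+b)/2,np.arctan2(d[1],d[0]),np.hypot(*d[:2]))
a,b=f((634,199),.07),f((585,306),.07); d=a-b; print('handle',(a+b)/2,np.arctan2(d[1],d[0]),np.hypot(*d[:2]))
c=[f(p,.01) for p in((578,70),(747,145),(614,460),(443,383))]; print('tray',np.mean(c,0))
print('green',f((146,257),.046),'dial',f((145,194),.046))
E
```

```text
key [ 0.5186  -0.04925  0.09   ] -0.5297353005780342 0.04334016612796955
handle [ 0.49255 -0.28305  0.07   ] -0.41974434191982835 0.06011871588781651
tray [ 0.494325 -0.28635   0.01    ]
green [ 0.4861 -0.0507  0.046 ] dial [ 0.5185 -0.0493  0.046 ]
```

>>> {"fn": "arm_command", "kwargs": {"slide": [[4,7,0],[8,14,0],[12,21,0],[16,28,0],[20,35,0],[24,42,0],[28,49,0],[32,56,0]], "twist": [0.12,0.24,0.36,0.48,0.6,0.72,0.84,0.96], "grip": [-1,-1,-1,-1,-1,-1,-1,-1]}}

```text
time: 0.77
eef_pos: [0.3228, -0.365, 0.2562]
tool_rot: [-3.141, 0.0, 1.201]
force: [0.7, -0.3, 0.8]
grip_width: 0.0856
finger_force: 0.0
```

>>> {"fn": "arm_command", "kwargs": {"slide": [[2,3,0],[4,6,0],[6,9,0],[8,12,0],[10,15,0],[12,18,0],[14,22,0],[16,26,0]], "twist": [0.12,0.24,0.36,0.48,0.6,0.72,0.84,0.96], "grip": [-1,-1,-1,-1,-1,-1,-1,-1]}}

```text
time: 1.43
eef_pos: [0.48, -0.1112, 0.2562]
tool_rot: [-3.141, 0.0, 2.159]
force: [1.1, 0.0, -0.4]
grip_width: 0.0858
finger_force: 0.0
```

>>> {"fn": "arm_command", "kwargs": {"slide": [[0.5,1,0],[1,2,0],[1,2,0],[1,2,0],[1,2,0],[1,2,0]], "twist": [0.12,0.24,0.36,0.4,0.4,0.4], "grip": [-1,-1,-1,-1,-1,-1]}}

```text
time: 1.93
eef_pos: [0.4895, -0.0927, 0.256]
tool_rot: [-3.141, -0.001, 2.553]
force: [0.1, 1.3, -0.1]
grip_width: 0.0856
finger_force: 0.0
```

>>> {"fn": "arm_command", "kwargs": {"slide": [[1,1.5,-1.5],[2,3,-3],[2.9,4.3,-5],[2.9,4.3,-6],[2.9,4.3,-6],[2.9,4.3,-6]], "twist": [0.06,0.06,0.06,0.06,0.06,0.06], "grip": [-1,-1,-1,-1,-1,-1]}}

```text
time: 2.43
eef_pos: [0.5181, -0.0503, 0.196]
tool_rot: [-3.14, -0.001, 2.614]
force: [0.1, -0.4, 0.7]
grip_width: 0.0853
finger_force: 0.0
```

```bash
python3 - <<'E'
from h import *
s=r.read_state(); print(s['q'],s['eef_pos'],s['tool_rot']); save('wrist','w1')
E
```

```text
[ 0.62543643  0.38292272 -0.75889817  1.93037518  0.32092328  0.95356165
  0.7563196 ] [ 0.51814068 -0.05034559  0.19597496] [-3.14048817e+00 -1.29858288e-03  2.61367469e+00]
```

View pics/w1.png

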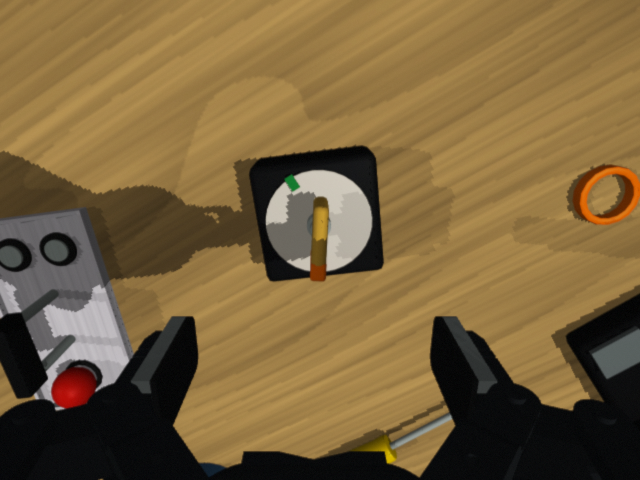

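The wing runs from about (320,198) to its orange end at (318,268), lying almost along the tool's x axis. The dial centre is at (319,221) and the green mark at (292,183).

```bash
python3 - <<'E'
from h import *
T=wristT()
a,b=onz('wrist',(318,266),.09,T),onz('wrist',(320.5,197),.09,T); d=a-b
print((a+b)/2,np.arctan2(d[1],d[0]),np.hypot(*d[:2]))
D=onz('wrist',(319,221),.046,T); G=onz('wrist',(292,183),.046,T); g=G-D;print(D,G,np.arctan2(g[1],g[0]))
E
```

```text
[ 0.5146  -0.04425  0.09   ] -0.5596086513621483 0.04200773738253463
[ 0.5208 -0.0473  0.046 ] [ 0.489  -0.0496  0.046 ] -3.069391334293956
```

>>> {"fn": "arm_command", "kwargs": {"slide": [[0.1,0.1,-2],[0.2,0.2,-4],[0.2,0.2,-6],[0.2,0.2,-8],[0.2,0.2,-10],[0.2,0.2,-11.4],[0.2,0.2,-11.4],[0.2,0.2,-11.4]], "twist": [-0.02,-0.02,-0.02,-0.02,-0.02,-0.02,-0.02,-0.02], "grip": [-1,-1,-1,-1,-1,-1,-1,-1], "newtons": 40}}

```text
time: 3.15
eef_pos: [0.521, -0.0484, 0.083]
tool_rot: [-3.141, 0.001, 2.593]
force: [0.2, -1.4, 0.5]
grip_width: 0.0852
finger_force: 0.0
```

>>> {"fn": "arm_command", "kwargs": {"slide": [[0,0,0],[0,0,0],[0,0,0],[0,0,0],[0,0,0],[0,0,0],[0,0,0],[0,0,0]], "twist": [0,0,0,0,0,0,0,0], "grip": [0.3,1,1,1,1,1,1,1]}}

```text
time: 3.82
eef_pos: [0.5206, -0.0482, 0.0827]
tool_rot: [-3.14, 0.0, 2.594]
force: [-2.6, -3.0, 5.5]
grip_width: 0.0084
finger_force: 40.7
```

Gripped (8.4 mm) with little side force. First partial turn.

>>> {"fn": "arm_command", "kwargs": {"slide": [[0,0,0],[0,0,0],[0,0,0],[0,0,0],[0,0,0],[0,0,0],[0,0,0],[0,0,0]], "twist": [-0.1,-0.2,-0.3,-0.4,-0.5,-0.6,-0.7,-0.8], "grip": [1,1,1,1,1,1,1,1]}}

```text
time: 4.48
eef_pos: [0.5197, -0.0488, 0.0826]
tool_rot: [-3.139, 0.002, 1.789]
force: [-4.6, -3.4, 7.4]
grip_width: 0.0083
finger_force: 41.2
```

```bash
python3 - <<'E'
from h import *
s=r.read_state(); print(s['q'],s['force'],s['moment'],s['tool_rot'],s['eef_pos'])
E
```

```text
[ 0.36681987  0.4913953  -0.44993881  2.02762743  0.32968813  0.69432942
 -0.07484884] [-4.62011403 -3.37121254  7.39451399] [-0.62652326  0.79625306  0.07167653] [-3.13895418e+00  1.53048104e-03  1.78932790e+00] [ 0.51974931 -0.04877144  0.08261493]
```

>>> {"fn": "arm_command", "kwargs": {"slide": [[0,0,0],[0,0,0],[0,0,0],[0,0,0],[0,0,0],[0,0,0],[0,0,0],[0,0,0]], "twist": [0,0,0,0,0,0,0,0], "grip": [0,0,0,1,1,1,1,1]}}

```text
time: 5.15
eef_pos: [0.5195, -0.0477, 0.0822]
tool_rot: [-3.139, -0.0, 1.795]
force: [-4.8, -0.0, 5.2]
grip_width: 0.0084
finger_force: 40.1
```

>>> {"fn": "arm_command", "kwargs": {"slide": [[0,0,0],[0,0,0],[0,0,0],[0,0,0],[0,0,0],[0,0,0],[0,0,0],[0,0,0]], "twist": [-0.1,-0.2,-0.3,-0.4,-0.5,-0.6,-0.7,-0.8], "grip": [1,1,1,1,1,1,1,1]}}

```text
time: 5.82
eef_pos: [0.5194, -0.0477, 0.0822]
tool_rot: [-3.139, 0.002, 0.99]
force: [-6.0, -0.6, 6.2]
grip_width: 0.0086
finger_force: 40.1
```

>>> {"fn": "arm_command", "kwargs": {"slide": [[0,0,0],[0,0,0],[0,0,0],[0,0,0],[0,0,0],[0,0,0],[0,0,0],[0,0,0]], "twist": [0,0,0,0,0,0,0,0], "grip": [0,0,0,1,1,1,1,1]}}

```text
time: 6.48
eef_pos: [0.5199, -0.0469, 0.0823]
tool_rot: [-3.14, 0.0, 0.995]
force: [-3.6, 3.0, 5.4]
grip_width: 0.0083
finger_force: 40.1
```

>>> {"fn": "arm_command", "kwargs": {"slide": [[0,0,0],[0,0,0],[0,0,0],[0,0,0],[0,0,0],[0,0,0],[0,0,0],[0,0,0]], "twist": [-0.1,-0.2,-0.3,-0.4,-0.5,-0.6,-0.7,-0.75], "grip": [1,1,1,1,1,1,1,1]}}

```text
time: 7.15
eef_pos: [0.5202, -0.0473, 0.0824]
tool_rot: [-3.142, 0.001, 0.242]
force: [-3.0, 1.1, 3.3]
grip_width: 0.0083
finger_force: 39.9
```

```bash
python3 - <<'E'
from h import *
s=r.read_state(); print(s['q'],s['force'],s['moment'],s['tool_rot'],s['eef_pos'],s['tau'])
E
```

```text
[ 0.05376309  0.45088943 -0.05515974  2.04582383  0.04020174  0.64698082
 -1.35718456] [-2.97071025  1.13859128  3.33857489] [0.20522758 0.59515388 0.08974063] [-3.14151699e+00  1.13125198e-03  2.41615813e-01] [ 0.52019774 -0.04733465  0.08236006] [  1.05056606 -40.61470628   0.36459044 -16.73503876   0.19791787
  -0.82791986   0.07662471]
```

>>> {"fn": "arm_command", "kwargs": {"slide": [[0,0,0],[0,0,0],[0,0,0],[0,0,0]], "twist": [-0.05,-0.1,-0.14,-0.14], "grip": [1,1,1,1]}}

```text
time: 7.48
eef_pos: [0.5202, -0.0475, 0.0824]
tool_rot: [3.141, 0.001, 0.105]
force: [-3.2, 1.1, 3.9]
grip_width: 0.0084
finger_force: 40.0
```

```bash
python3 - <<'E'
from h import *
s=r.read_state(); print(s['moment'],s['tool_rot'],s['tau'][6])
E
```

```text
[0.22204563 0.66500462 0.03784622] [3.14145552e+00 1.16102436e-03 1.04662524e-01] -0.2151290327310562
```

>>> {"fn": "arm_command", "kwargs": {"slide": [[0,0,0],[0,0,0],[0,0,0]], "twist": [-0.05,-0.05,-0.05], "grip": [1,1,1]}}

```text
time: 7.73
eef_pos: [0.5202, -0.0475, 0.0823]
tool_rot: [3.142, 0.001, 0.057]
force: [-3.8, 0.6, 5.2]
grip_width: 0.0084
finger_force: 40.1
```

```bash
python3 - <<'E'
from h import *
s=r.read_state(); print(s['moment'],s['tool_rot'],s['tau'][6])
E
```

```text
[ 0.23689741  0.78968531 -0.03657572] [3.14153752e+00 1.10332671e-03 5.66234784e-02] -0.01930183789227158
```

>>> {"fn": "arm_command", "kwargs": {"slide": [[0,0,0],[0,0,0],[0,0,0]], "twist": [-0.05,-0.05,-0.05], "grip": [1,1,1]}}

```text
time: 7.98
eef_pos: [0.5202, -0.0475, 0.0824]
tool_rot: [3.141, 0.001, 0.007]
force: [-4.5, 1.5, 5.0]
grip_width: 0.0083
finger_force: 40.2
```

```bash
python3 - <<'E'
from h import *
s=r.read_state(); print(s['moment'],s['tool_rot'],s['tau'][6])
save('wrist','w2')
E
```

```text
[0.22587544 0.84023625 0.09649496] [3.14145901e+00 1.12561188e-03 6.77641107e-03] -0.0943295331671834
```

View pics/w2.png

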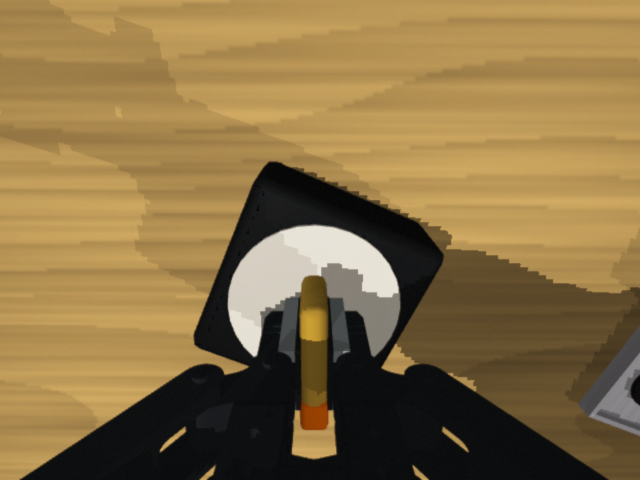

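The wing is held squarely, with the orange end towards the robot at (314,415). The stop isn't reached yet, so I'll go on in small steps.

>>> {"fn": "arm_command", "kwargs": {"slide": [[0,0,0],[0,0,0],[0,0,0]], "twist": [-0.05,-0.05,-0.05], "grip": [1,1,1]}}

```text
time: 8.28
eef_pos: [0.5202, -0.0475, 0.0823]
tool_rot: [3.141, 0.001, -0.042]
force: [-3.9, 1.2, 4.9]
grip_width: 0.0081
finger_force: 40.2
```

```bash
python3 - <<'E'
from h import *
s=r.read_state(); print(s['moment'],s['tool_rot'],s['tau'][6])
E
```

```text
[0.18804156 0.85467065 0.19079592] [ 3.14123169e+00  1.15404649e-03 -4.24763510e-02] -0.23486156947910786
```

>>> {"fn": "arm_command", "kwargs": {"slide": [[0,0,0],[0,0,0],[0,0,0]], "twist": [-0.05,-0.05,-0.05], "grip": [1,1,1]}}

```text
time: 8.53
eef_pos: [0.5202, -0.0476, 0.0823]
tool_rot: [3.141, 0.001, -0.092]
force: [-4.2, 0.7, 5.0]
grip_width: 0.0085
finger_force: 40.4
```

```bash
python3 - <<'E'
from h import *
s=r.read_state(); print(s['moment'],s['tool_rot'],s['tau'][6])
E
```

```text
[0.19101648 0.87643278 0.3422864 ] [ 3.14097631e+00  1.11863894e-03 -9.17570710e-02] -0.37430087104439735
```

Moment is climbing, so the key is against its stop. I'll release, rise and check.

>>> {"fn": "arm_command", "kwargs": {"slide": [[0,0,0],[0,0,0],[0,0,0],[0,0,0],[0,0,3],[0,0,6],[0,0,9],[0,0,11.4]], "twist": [0,0,0,0,0,0,0,0], "grip": [-1,-1,-1,-1,-1,-1,-1,-1]}}

```text
time: 9.2
eef_pos: [0.5215, -0.0477, 0.1985]
tool_rot: [3.142, -0.003, -0.095]
force: [0.3, -0.4, 0.8]
grip_width: 0.0852
finger_force: 0.0
```

```bash
python3 - <<'E'
from h import *
s=r.read_state(); print(s['eef_pos'],s['tool_rot']); im=r.capture('wrist')[:,:,::-1]
cv2.imwrite('pics/w3.png',cv2.resize(im[120:300,200:440],None,fx=3,fy=3,interpolation=cv2.INTER_CUBIC))
E
```

```text
[ 0.52149181 -0.04773462  0.19846016] [ 3.14156954e+00 -2.50672884e-03 -9.51736689e-02]
```

View pics/w3.png

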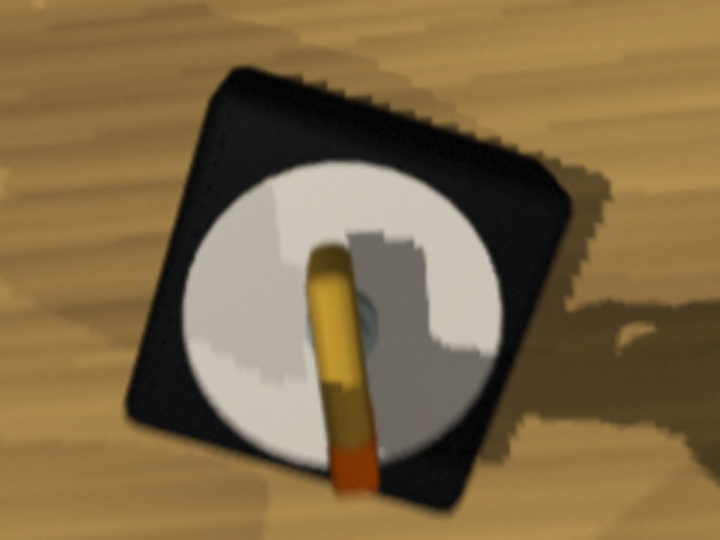

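The wing runs from (328,250) to its orange end at (354,485), which now covers the green mark. I'll check the angle numerically.

```bash
python3 - <<'E'
from h import *
T=wristT(); f=lambda p:(200+(p[0]-1)/3,120+(p[1]-1)/3)
a,b=onz('wrist',f((356,470)),.09,T),onz('wrist',f((329,250)),.09,T); d=a-b
print((a+b)/2,np.arctan2(d[1],d[0]),np.hypot(*d[:2]))
E
```

```text
[ 0.5262  -0.04825  0.09   ] -3.1222817496431134 0.046608690176832876
```

Wound 2.57 rad, with the orange end on the mark. Now to the tray handle, turning to yaw 2.72, which leaves wrist range for the carry.

>>> {"fn": "arm_command", "kwargs": {"slide": [[-0.3,-3,0],[-0.6,-6,0],[-1,-9,0],[-1.5,-12,0],[-2,-15,0],[-2.4,-18,0],[-2.7,-21,0],[-2.9,-23.5,0]], "twist": [0.12,0.24,0.36,0.48,0.6,0.72,0.84,0.96], "grip": [-1,-1,-1,-1,-1,-1,-1,-1]}}

```text
time: 9.92
eef_pos: [0.491, -0.2853, 0.1961]
tool_rot: [3.141, 0.001, 0.869]
force: [0.9, 0.4, 0.3]
grip_width: 0.0855
finger_force: 0.0
```

>>> {"fn": "arm_command", "kwargs": {"slide": [[0,0,0],[0,0,0],[0,0,0],[0,0,0],[0,0,0],[0,0,0],[0,0,0],[0,0,0]], "twist": [0.12,0.24,0.36,0.48,0.6,0.72,0.84,0.96], "grip": [-1,-1,-1,-1,-1,-1,-1,-1]}}

```text
time: 10.58
eef_pos: [0.4918, -0.2828, 0.196]
tool_rot: [3.141, 0.0, 1.831]
force: [-0.6, 0.0, -1.6]
grip_width: 0.0856
finger_force: 0.0
```

>>> {"fn": "arm_command", "kwargs": {"slide": [[0,0,0],[0,0,0],[0,0,0],[0,0,0],[0,0,0],[0,0,0],[0,0,0],[0,0,0]], "twist": [0.12,0.24,0.36,0.48,0.6,0.72,0.84,0.895], "grip": [-1,-1,-1,-1,-1,-1,-1,-1]}}

```text
time: 11.25
eef_pos: [0.4918, -0.2828, 0.196]
tool_rot: [3.141, 0.0, 2.725]
force: [-0.5, 0.1, 0.6]
grip_width: 0.0853
finger_force: 0.0
```

>>> {"fn": "arm_command", "kwargs": {"slide": [[0,0,0],[0,0,0]], "twist": [0,0], "grip": [-1,-1]}}

```text
time: 11.42
eef_pos: [0.4917, -0.2828, 0.1961]
tool_rot: [3.141, -0.0, 2.718]
force: [-0.1, -0.4, 0.2]
grip_width: 0.0855
finger_force: 0.0
```

```bash
python3 - <<'E'
from h import *
s=r.read_state(); print(s['eef_pos'],s['tool_rot'],s['q']); save('wrist','w4')
E
```

```text
[ 0.49166718 -0.28280609  0.19606929] [ 3.14131495e+00 -1.54366669e-05  2.71784747e+00] [ 0.77649756  0.38899    -0.42016453  1.84092177  0.19083405  0.95127099
  1.41984402]
```

View pics/w4.png

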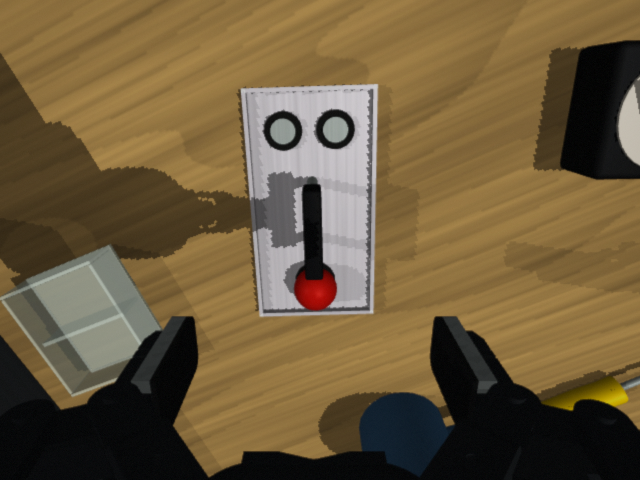

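The bar runs (312,185) to (314,278), centred between the fingers. The ball is in its pocket at (316,288).

```bash
python3 - <<'E'
from h import *
T=wristT()
a,b=onz('wrist',(314,278),.07,T),onz('wrist',(312,184),.07,T); d=a-b
print((a+b)/2,np.arctan2(d[1],d[0])+np.pi,np.hypot(*d[:2]))
c=[onz('wrist',p,.01,T) for p in((241,89),(378,85),(374,313),(260,317))]; m=np.mean(c,0)
d=(c[3]+c[2]-c[0]-c[1])/2; print(m,np.arctan2(d[1],d[0])+np.pi,np.hypot(*d[:2]))
print('ball',onz('wrist',(315.5,288),.0215,T))
E
```

```text
[ 0.4919 -0.283   0.07  ] 2.7383900548872795 0.06218681532286405
[ 0.4954 -0.2842  0.01  ] 2.749747725194852 0.18015462802825802
ball [ 0.5499 -0.3071  0.0215]
```

>>> {"fn": "arm_command", "kwargs": {"slide": [[0.1,0,-2.5],[0.1,0,-5],[0.1,0,-7.5],[0.1,0,-9.5],[0.1,0,-11],[0.1,0,-12.2],[0.1,0,-13.1],[0.1,0,-13.1]], "twist": [0.015,0.015,0.015,0.015,0.015,0.015,0.015,0.015], "grip": [-1,-1,-1,-1,-1,-1,-1,-1], "newtons": 30}}

```text
time: 12.13
eef_pos: [0.4919, -0.2821, 0.0637]
tool_rot: [3.141, -0.003, 2.735]
force: [-0.1, 0.3, 0.3]
grip_width: 0.0855
finger_force: 0.0
```

>>> {"fn": "arm_command", "kwargs": {"slide": [[0,0,0],[0,0,0],[0,0,0],[0,0,0],[0,0,0],[0,0,0],[0,0,0],[0,0,0]], "twist": [0,0,0,0,0,0,0,0], "grip": [0,0.2,0.4,0.5,0.55,0.6,0.65,0.7]}}

```text
time: 12.8
eef_pos: [0.4926, -0.2831, 0.0656]
tool_rot: [-3.141, 0.0, 2.735]
force: [-0.3, -1.7, 0.9]
grip_width: 0.0128
finger_force: 0.6
```

>>> {"fn": "arm_command", "kwargs": {"slide": [[0,0,0],[0,0,0],[0,0,0],[0,0,0],[0,0,0],[0,0,0],[0,0,0],[0,0,0]], "twist": [0,0,0,0,0,0,0,0], "grip": [0.73,0.76,0.8,0.85,0.9,1,1,1]}}

```text
time: 13.47
eef_pos: [0.4927, -0.2831, 0.0656]
tool_rot: [-3.141, 0.0, 2.734]
force: [-1.7, -3.3, 5.6]
grip_width: 0.0114
finger_force: 30.3
```

>>> {"fn": "arm_command", "kwargs": {"slide": [[0,0,0],[0,0,0],[0,0,0],[0,0,0]], "twist": [0,0,0,0], "grip": [1,1,1,1], "newtons": 60}}

```text
time: 13.8
eef_pos: [0.4928, -0.283, 0.0657]
tool_rot: [-3.141, 0.001, 2.735]
force: [-1.2, -2.8, 5.7]
grip_width: 0.0112
finger_force: 59.5
```

>>> {"fn": "arm_command", "kwargs": {"slide": [[0,0,0.05],[0,0,0.15],[0,0,0.3],[0,0,0.5],[0,0,0.75],[0,0,1.05],[0,0,1.4],[0,0,1.8]], "twist": [0,0,0,0,0,0,0,0], "grip": [1,1,1,1,1,1,1,1]}}

```text
time: 14.47
eef_pos: [0.4926, -0.2824, 0.0836]
tool_rot: [3.141, -0.0, 2.735]
force: [-0.3, -0.2, -2.9]
grip_width: 0.0111
finger_force: 58.3
```

>>> {"fn": "arm_command", "kwargs": {"slide": [[0,0,0.45],[0,0,0.95],[0,0,1.5],[0,0,2.1],[0,0,2.75],[0,0,3.45],[0,0,4.15],[0,0,4.85]], "twist": [0,0,0,0,0,0,0,0], "grip": [1,1,1,1,1,1,1,1]}}

```text
time: 15.13
eef_pos: [0.4928, -0.2826, 0.1327]
tool_rot: [3.142, 0.0, 2.735]
force: [0.1, -1.2, -2.8]
grip_width: 0.0111
finger_force: 58.3
```

>>> {"fn": "arm_command", "kwargs": {"slide": [[0,0,0.7],[0,0,1.4],[0,0,2.1],[0,0,2.7],[0,0,3.3],[0,0,3.8],[0,0,4.3],[0,0,4.7]], "twist": [0,0,0,0,0,0,0,0], "grip": [1,1,1,1,1,1,1,1]}}

```text
time: 15.8
eef_pos: [0.4928, -0.2825, 0.1793]
tool_rot: [3.141, 0.0, 2.735]
force: [-0.4, -0.8, -2.4]
grip_width: 0.0111
finger_force: 58.3
```

>>> {"fn": "arm_command", "kwargs": {"slide": [[0,0,0.3],[0,0,0.5],[0,0,0.6],[0,0,0.65],[0,0,0.65]], "twist": [0,0,0,0,0], "grip": [1,1,1,1,1]}}

```text
time: 16.22
eef_pos: [0.4926, -0.2825, 0.1852]
tool_rot: [3.141, -0.0, 2.735]
force: [-0.1, -0.2, -1.6]
grip_width: 0.0111
finger_force: 58.3
```

```bash
python3 - <<'E'
from h import *
s=r.read_state(); print(s['eef_pos'],s['tool_rot'],s['q']); save('wrist','w5'); save('side','s5'); save('top','t5')
a=cv2.imread('pics/w5.png'); b=cv2.imread('pics/s5.png')[140:300,230:430]
b=cv2.resize(b,(400,320),interpolation=cv2.INTER_CUBIC); a=cv2.resize(a,(400,300))
o=np.zeros((320,800,3),np.uint8); o[:300,:400]=a; o[:,400:]=b; cv2.imwrite('pics/m5.png',o)
E
```

```text
[ 0.49262799 -0.28250816  0.18519993] [ 3.14149145e+00 -3.70552279e-04  2.73481576e+00] [ 0.77515822  0.40330199 -0.42176395  1.84933876  0.20146701  0.93119272
  1.42641204]
```

View pics/m5.png

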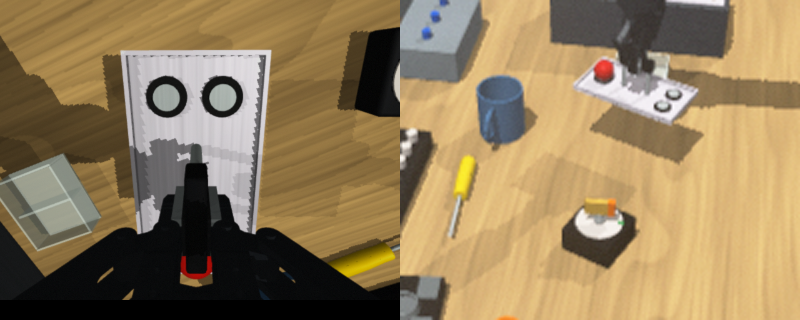

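The ball is still in its pocket and the tray looks level. One composite to confirm the key against the green mark, plus the mat centre by colour.

```bash
python3 - <<'E'
from h import *
t=cv2.imread('pics/t5.png'); s=cv2.imread('pics/s5.png')
o=np.hstack([cv2.resize(t[224:264,320:360],(400,400),interpolation=cv2.INTER_CUBIC),cv2.resize(s[230:280,305:355],(400,400),interpolation=cv2.INTER_CUBIC)])
cv2.imwrite('pics/m6.png',o)
for cam,im in (('top',t),('side',s)):
    hsv=cv2.cvtColor(im,cv2.COLOR_BGR2HSV); m=cv2.inRange(hsv,(112,150,110),(128,255,255))
    c=max(cv2.findContours(m,0,2)[0],key=cv2.contourArea); e=cv2.fitEllipse(cv2.convexHull(c)); print(cam,e,onz(cam,e[0],.003))
    m=cv2.inRange(hsv,(0,170,90),(4,255,255)); n,l,st,ce=cv2.connectedComponentsWithStats(m)
    for i in range(1,n):
        if st[i,4]>15: print(st[i],ce[i],onz(cam,ce[i],.141))
E
```

```text
Traceback (most recent call last):
cv2.error: OpenCV(4.12.0) /io/opencv/modules/imgproc/src/shapedescr.cpp:361: error: (-201:Incorrect size of input array) There should be at least 5 points to fit the ellipse in function 'fitEllipseNoDirect'
```

View pics/m6.png

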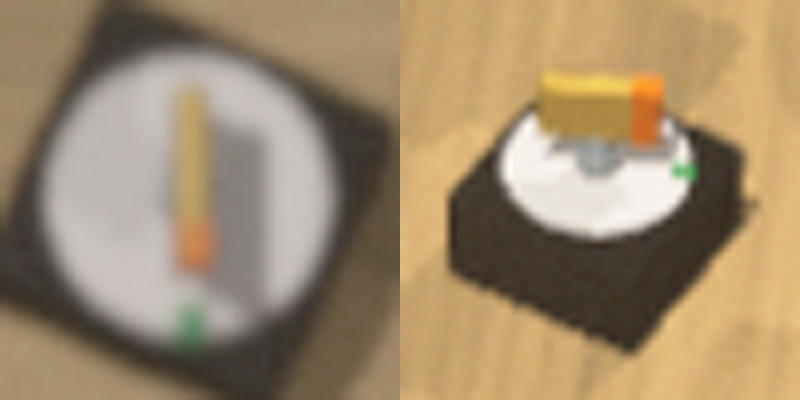

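In the top crop the orange end at (195,250) points straight at the green mark at (190,327), so the key is wound.

```bash
python3 - <<'E'
from h import *
for cam,f,p in (('top','t5',(210,223)),('side','s5',(280,345))):
    im=cv2.imread(f'pics/{f}.png'); hsv=cv2.cvtColor(im,cv2.COLOR_BGR2HSV); h=hsv[p[1],p[0]].astype(int); print(h)
    m=cv2.inRange(hsv,(int(h[0])-6,150,60),(int(h[0])+6,255,255)); m[:p[1]-40]=0; m[p[1]+40:]=0; m[:,:p[0]-40]=0; m[:,p[0]+60:]=0
    c=max(cv2.findContours(m,0,2)[0],key=cv2.contourArea); e=cv2.fitEllipse(cv2.convexHull(c)); print(cam,e,onz(cam,e[0],.003))
    m=cv2.inRange(hsv,(0,170,90),(5,255,255)); n,l,st,ce=cv2.connectedComponentsWithStats(m)
    for i in range(1,n):
        if st[i,4]>25: print(st[i],ce[i].round(1),onz(cam,ce[i],.141))
E
```

```text
[110 153 182]
top ((213.4869842529297, 216.57211303710938), (9.438249588012695, 18.20708656311035), 21.664100646972656) [0.5863 0.283  0.003 ]
[111 187 232]
side ((292.4847106933594, 341.50335693359375), (31.077024459838867, 37.110958099365234), 84.38143920898438) [0.5722 0.2612 0.003 ]
[327 170   9   9  59] [331.4 174.2] [ 0.5494 -0.3076  0.141 ]
[164 369  11  12  89] [169.  374.2] [0.7912 0.4758 0.141 ]
[146 409  11  13 110] [151.2 415. ] [0.7908 0.5672 0.141 ]
```

```bash
python3 - <<'E'
from h import *
im=cv2.imread('pics/t5.png'); hsv=cv2.cvtColor(im,cv2.COLOR_BGR2HSV)
m=cv2.inRange(hsv,(105,110,60),(122,255,255)); m[:195]=0; m[250:]=0; m[:,:203]=0; m[:,250:]=0
c=max(cv2.findContours(m,0,2)[0],key=cv2.contourArea); e=cv2.fitEllipse(cv2.convexHull(c)); print(e,onz('top',e[0],.003))
m=cv2.inRange(hsv,(0,130,70),(7,255,255))|cv2.inRange(hsv,(174,130,70),(180,255,255)); n,l,st,ce=cv2.connectedComponentsWithStats(m)
for i in range(1,n):
    if 400<ce[i][0]<480 and st[i,4]>8: print(st[i],ce[i].round(1),onz('top',ce[i],.141))
E
```

```text
((222.74668884277344, 222.1474609375), (34.94320297241211, 36.21192169189453), 79.93946075439453) [0.5721 0.2576 0.003 ]
```

Mat centre is at about (0.572, 0.259) and the ball at about (0.549, −0.307). The carry is +2.3 and +56.6 cm, then 1 cm down, with gentle ramps.

>>> {"fn": "arm_command", "kwargs": {"slide": [[0,0.1,0],[0,0.3,0],[0,0.6,0],[0,1.0,0],[0.02,1.5,0],[0.04,2.1,0],[0.07,2.8,0],[0.1,3.6,0]], "twist": [0,0,0,0,0,0,0,0], "grip": [1,1,1,1,1,1,1,1]}}

```text
time: 17.03
eef_pos: [0.4937, -0.2458, 0.1853]
tool_rot: [3.141, -0.0, 2.735]
force: [-0.4, 0.9, -2.6]
grip_width: 0.0109
finger_force: 58.4
```

>>> {"fn": "arm_command", "kwargs": {"slide": [[0.04,0.9,0],[0.08,1.9,0],[0.13,3.0,0],[0.18,4.2,0],[0.23,5.5,0],[0.28,6.9,0],[0.34,8.3,0],[0.4,9.7,0]], "twist": [0,0,0,0,0,0,0,0], "grip": [1,1,1,1,1,1,1,1]}}

```text
time: 17.7
eef_pos: [0.4977, -0.1478, 0.1854]
tool_rot: [3.141, -0.0, 2.735]
force: [-0.1, 0.1, -2.4]
grip_width: 0.0115
finger_force: 58.4
```

>>> {"fn": "arm_command", "kwargs": {"slide": [[0.06,1.4,0],[0.12,2.8,0],[0.18,4.2,0],[0.24,5.6,0],[0.3,7.0,0],[0.36,8.4,0],[0.42,9.8,0],[0.48,11.2,0]], "twist": [0,0,0,0,0,0,0,0], "grip": [1,1,1,1,1,1,1,1]}}

```text
time: 18.37
eef_pos: [0.5023, -0.0358, 0.1854]
tool_rot: [3.141, 0.0, 2.736]
force: [0.5, 0.2, -2.3]
grip_width: 0.011
finger_force: 58.4
```

>>> {"fn": "arm_command", "kwargs": {"slide": [[0.06,1.4,0],[0.12,2.8,0],[0.18,4.2,0],[0.24,5.6,0],[0.3,7.0,0],[0.36,8.4,0],[0.42,9.8,0],[0.48,11.2,0]], "twist": [0,0,0,0,0,0,0,0], "grip": [1,1,1,1,1,1,1,1]}}

```text
time: 19.03
eef_pos: [0.5069, 0.0761, 0.1854]
tool_rot: [3.141, 0.0, 2.736]
force: [0.6, -0.5, -2.7]
grip_width: 0.0107
finger_force: 58.4
```

>>> {"fn": "arm_command", "kwargs": {"slide": [[0.06,1.4,0],[0.12,2.8,0],[0.18,4.2,0],[0.24,5.6,0],[0.3,7.0,0],[0.36,8.4,0],[0.42,9.8,0],[0.48,11.2,0]], "twist": [0,0,0,0,0,0,0,0], "grip": [1,1,1,1,1,1,1,1]}}

```text
time: 19.7
eef_pos: [0.5115, 0.188, 0.1854]
tool_rot: [3.141, -0.0, 2.735]
force: [0.4, 0.4, -2.0]
grip_width: 0.0113
finger_force: 58.4
```

>>> {"fn": "arm_command", "kwargs": {"slide": [[0.05,1.3,0],[0.1,2.5,0],[0.15,3.6,0],[0.2,4.6,0],[0.24,5.5,0],[0.28,6.3,0],[0.31,7.0,0],[0.33,7.6,0]], "twist": [0,0,0,0,0,0,0,0], "grip": [1,1,1,1,1,1,1,1]}}

```text
time: 20.37
eef_pos: [0.5155, 0.2631, 0.1853]
tool_rot: [-3.142, -0.0, 2.735]
force: [-0.3, 0.7, -2.2]
grip_width: 0.0109
finger_force: 58.4
```

>>> {"fn": "arm_command", "kwargs": {"slide": [[0.02,0.5,0],[0.03,0.9,0],[0.03,1.2,0],[0.03,1.5,0],[0.03,1.7,0],[0.03,1.9,0],[0.03,2.0,0],[0.03,2.1,0]], "twist": [0,0,0,0,0,0,0,0], "grip": [1,1,1,1,1,1,1,1]}}

```text
time: 21.03
eef_pos: [0.5158, 0.2834, 0.1853]
tool_rot: [-3.141, 0.0, 2.735]
force: [-0.0, -0.5, -2.6]
grip_width: 0.0109
finger_force: 58.4
```

>>> {"fn": "arm_command", "kwargs": {"slide": [[0,0,-0.05],[0,0,-0.15],[0,0,-0.3],[0,0,-0.5],[0,0,-0.7],[0,0,-0.85],[0,0,-0.95],[0,0,-1.0]], "twist": [0,0,0,0,0,0,0,0], "grip": [1,1,1,1,1,1,1,1]}}

```text
time: 21.7
eef_pos: [0.5157, 0.2834, 0.1751]
tool_rot: [-3.141, -0.0, 2.735]
force: [-0.3, -0.3, -3.2]
grip_width: 0.011
finger_force: 58.4
```

```bash
python3 - <<'E'
from h import *
s=r.read_state(); print(s['time'],s['eef_pos'],s['tool_rot'],s['q'],s['finger_force']); save('wrist','w7'); save('side','s7'); save('top','t7')
t=cv2.imread('pics/t7.png')[180:260,110:270]; b=cv2.imread('pics/s7.png')[230:390,180:400]
o=np.zeros((600,800,3),np.uint8); o[:270,:540]=cv2.resize(t,(540,270),interpolation=cv2.INTER_CUBIC); o[270:,:440]=cv2.resize(b,(440,330),interpolation=cv2.INTER_CUBIC)
o[290:560,440:]=cv2.resize(cv2.imread('pics/w7.png'),(360,270)); cv2.imwrite('pics/m7.png',o)
for cam,im,f in (('top','t7',None),('side','s7',None)):
    hsv=cv2.cvtColor(cv2.imread(f'pics/{im}.png'),cv2.COLOR_BGR2HSV)
    m=cv2.inRange(hsv,(0,120,60),(6,255,255))|cv2.inRange(hsv,(174,120,60),(180,255,255)); n,l,st,ce=cv2.connectedComponentsWithStats(m)
    for i in range(1,n):
        if st[i,4]>15: print(cam,st[i],ce[i].round(1),onz(cam,ce[i],.13))
E
```

```text
21.7 [0.51567958 0.28338701 0.17508197] [-3.14138929e+00 -2.43842368e-04  2.73480401e+00] [-0.14427834  0.47493423 -0.57228338  1.80436843  0.30862872  0.95255924
  0.31667692] 58.43121528625488
top [117 114  11  11  85] [122.1 119.3] [0.8037 0.5022 0.13  ]
top [155 116  11  10  82] [160.  120.4] [0.8037 0.4071 0.13  ]
top [592 188   6   5  21] [594.4 190. ] [ 0.658  -0.6725  0.13  ]
top [578 204   6   4  19] [580.6 205.6] [ 0.6179 -0.6372  0.13  ]
top [209 208  12  12 115] [214.2 213.8] [0.5703 0.2578 0.13  ]
top [607 221   6   4  21] [609.6 222.4] [ 0.5781 -0.7065  0.13  ]
top [594 236   6   5  21] [596.2 238.1] [ 0.5385 -0.6722  0.13  ]
top [580 252   6   5  23] [582.6 253.9] [ 0.4987 -0.6377  0.13  ]
top [609 269   7   5  23] [612.1 271.2] [ 0.459  -0.7073  0.13  ]
top [596 285   6   5  22] [598.3 287.1] [ 0.4196 -0.6725  0.13  ]
top [582 302   6   4  21] [584.4 303.4] [ 0.3797 -0.6376  0.13  ]
side [323 126   4   5  17] [324.6 127.9] [ 0.6183 -0.6238  0.13  ]
side [285 304  13  13 121] [290.1 310.7] [0.5732 0.261  0.13  ]
side [164 369  11  12 105] [168.8 374.4] [0.7962 0.4704 0.13  ]
side [145 409  13  13 124] [151.  414.9] [0.7962 0.5623 0.13  ]
```

View pics/m7.png

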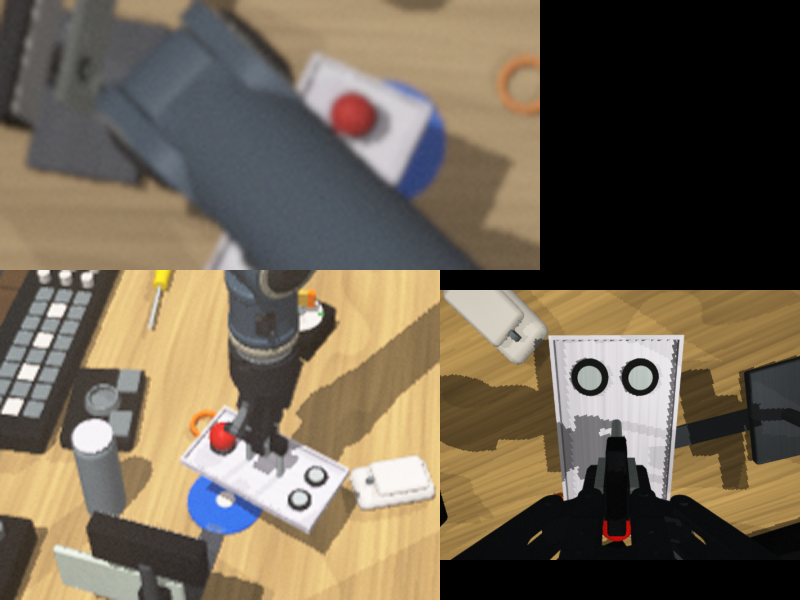

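The ball sits in its pocket over the mat. Both cameras put it within 2 mm of the mat centre, and the tray is level. I'll settle briefly and hand in.

>>> {"fn": "arm_command", "kwargs": {"slide": [[0,0,0],[0,0,0],[0,0,0],[0,0,0],[0,0,0],[0,0,0]], "twist": [0,0,0,0,0,0], "grip": [1,1,1,1,1,1]}}

```text
time: 22.35
eef_pos: [0.5157, 0.2835, 0.1754]
tool_rot: [3.142, 0.0, 2.735]
force: [-0.0, 0.7, -2.0]
grip_width: 0.0112
finger_force: 58.4
```

```bash
python3 -c "
from plant import r
print(r.read_state()['eef_pos'], r.job_done())"
```

```text
the job is handed in; nothing more can be done
[0.51572809 0.28348208 0.17537654] None
```

The job is handed in at 22.4 s: the key is wound to its stop at the green mark in three partial turns, and the tray is held still and level with the ball in its pocket, about 2 mm or less from the mat centre and at lens height (from the arm's pose); no verdict came back.

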